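Release the eccentric lock and send the tube carriage to the reader

TASK

Release the eccentric lock on the bench fixture: with the fingertips push the cam lever half a turn round the far side of its pivot, to its stop pin, so that the cam's low point faces the tube carriage. Only then push the carriage forward, fully home, until its nose rests against the cam and the tubes stand beside the reader head. Everything is done by pushing: do not lift or tip the tube block in the carriage, and leave the other things on the bench where they are.

Things in the scene. Friction and masses are not known exactly. Their poses are not given: they have to be found in the camera images.
- fixture: aluminium base plate 315 x 180 x 12 mm, fixed to the bench. Origin: on the cam pivot's vertical axis, at bench level. +x: the way the carriage is pushed (forward, from carriage to cam); +y: left of that; z up. The plate spans x -225 to +90 mm, y -90 to +90. Two low guide rails (x -220 to -55, y +-46, 8 mm thick, top at z 28) flank the carriage
- cam_pivot (a point): point on the cam's vertical pivot axis (fixture x 0, y 0), 47 mm above the bench, half-way up the lever blade. Below the lever: the eccentric dark steel disc, 60 mm diameter, z 16 to 30, its centre 15 mm off the pivot; above it a round hub of 20 mm diameter up to z 62
- lever_tip (a point): outer end of the cam lever at mid-height. The lever is a black upright blade, radial from the pivot, 8 mm thick, reaching 75 mm from the pivot axis, z 32 to 62, at a right angle to the disc's high side. About 4.5 N pushed square to it 50 mm from the pivot turn it; it stays where it is left
- cam (a joint): turn of cam and lever, rad, counter-clockwise from above. 0: disc's high side towards the carriage (locked), lever along the fixture's -y. Pi/2: lever along +x (far side). Pi: lever along +y, at its stop (hard limit), low point towards the carriage. Lever direction in the fixture frame: (sin q, -cos q). Starts between -0.15 and 0.5
- carriage (a joint): travel of the tube carriage along the fixture's +x, m. 0: fully back, where it starts, with a 6 mm gap to the high cam. About 0.036: home, its nose on the cam's low point. It needs about 3 N, stays where it is left, and cannot lift off
- push_face (a point): centre of the rear (-x) face of the carriage's push plate, an upright aluminium plate 70 mm wide (y), z 14 to 64 mm; push here towards the fixture's +x. At the start it lies 159 mm behind the pivot. The point is 44 mm above the bench. In front of it is a square tray, 76 mm, rim at z 34
- stop_pin (a point): top centre of the lever's fixed steel stop pin, 10 mm diameter, 56 mm above the bench, at fixture x -10, y 58 mm; the released lever lies along its +x side
- reader_top (a point): top centre of the white reader head, a fixed upright box 50 x 28 mm (x, y) at fixture x -85, y 69 mm, top 79 mm above the bench
- nose_tip (a point): tip of the carriage's follower nose (steel bar 24 mm wide, z 18 to 30) which meets the cam disc
- tube_block_center (a point): centre, half-way up, of the round green tube block standing loose in the carriage's tray: 64 mm diameter, 48 mm high, with four capped vials up to 86 mm above the bench
- spare_block_center (a point): bystander: centre, half-way up, of a larger green tube block (76 mm diameter, 65 mm high, two vials up to 85 mm) on the bench beside the fixture
- beaker: bystander: empty glass beaker, 84 mm diameter, 95 mm high, on the bench; origin at the centre of its underside
- cap_a: bystander: orange screw cap, 38 mm diameter, 13 mm high, on the bench; origin at the centre of its underside
Mind the look-alikes: they are no part of the job. What is shaped like the part that bears tube_block_center but pink is not meant.

How it is judged:
On the way, in this order (a step that is already met when the one before it is completed fails the run):
1. the cam is turned to its low point (within 0.2 rad of its stop) while the carriage is still back (within 10 mm) (value of joint cam above 2.94 rad and value of joint carriage below 0.01 m), for 0.1 s.
2. the carriage is pushed home, within 4 mm (value of joint carriage above 0.032 m), for 0.2 s.
At the end, for the whole second after the job is handed in: The cam is at its low point (within 0.2 rad of its stop), the carriage is home and still (within 4 mm of resting on the cam's low point), the tube block stands upright in the carriage's tray, and the spare block, beaker and cap are within 25 mm of where they began (value of joint cam above 2.94 rad and value of joint carriage above 0.032 m and velocity of joint carriage below 0.005 m/s and x of tube_block_center in the frame of push_face between 0.036 and 0.052 m and horizontal distance between tube_block_center and push_face below 0.052 m and height (world z) of tube_block_center below 0.05 m and angle between tube_block_center's own z axis and vertical below 0.15 rad and distance of each of spare_block_center, beaker, cap_a from where it was at the start of the episode below 0.025 m); the robot touches nothing.
It fails at once if the carriage is pushed forward (over 12 mm) before the cam is at its low point (value of joint carriage above 0.012 m and value of joint cam below 2.85 rad).
It fails at once if the tube block is lifted (over 10 mm) or tipped (over 0.35 rad) (height (world z) of tube_block_center above 0.054 m or angle between tube_block_center's own z axis and vertical above 0.35 rad).
It fails at once if a bystander is lifted, tipped or shoved over 25 mm (distance of any of spare_block_center, beaker, cap_a from where it was at the start of the episode above 0.025 m or angle between any of spare_block_center, beaker, cap_a's own z axis and vertical above 0.4 rad).
It also fails if it takes over 51 s, if anything falls off the work surface, if the arm or the gripper's body presses on something with over 40 N, if the wrist force passes 120 N, or if a joint passes its speed limit or range.

ROBOT

A 6-joint arm with a two-finger parallel gripper is mounted at the origin on the work surface. World frame = base frame: x ahead of the robot, y to its left, z up, the work surface at z = 0. Lengths are in m, angles in rad, forces in N, time in s.
With the tool pointing down it reaches from about 0.275 to 0.725 m from the base axis. Payload 5.6 kg.
Tool frame: the origin (TCP) lies at the very end of the fingers, on their centre line; the grasp point (between the pads) lies robot.grip_point_offset behind it (robot.grip_point_offset is the distance from the TCP to the grasp point, in m); z points along the fingers, y is the line along which they close (so a half turn about z gives the same grasp; the last joint's range is limited). The gripper opens to 85 mm and grips with 20 to 120 N. Pads are 22 mm wide; open, the fingers measure 114 mm over their backs; the gripper's body (76 mm by 85 mm) begins 54 mm behind the grasp point. The pads swing forward as they close: fully open they stand 13 mm farther back than shut.
Start: joints at [-0.864, 0.255, 0.108, 0, -1.424, -0.285], TCP at [0.225, -0.502, 0.231] pointing down, gripper open.
Joint ranges: [-2.95, 2.95], [-1.21, 1.97], [-1.09, 1.5], [-2.87, 1.71], [-2.94, -0.07], [-3.05, 3.05]. Speed limits (rad/s): [2.57, 2.57, 3.14, 3.14, 3.14, 3.14].

INTERFACE

Orientations are given as a rotation vector (axis times angle).
In Python, from rig import robot, cams gives the robot as it stands.
- The arm moves only by the tool move_arm, never from a script. Its argument "increments" is a list of rows, each a list of 5 numbers: the finger opening in cm, from 0 to 8.54, then the shift along the tool's x, y, z in cm, then the turn about the tool's z in degrees. A call has exactly 8 rows; each row is the pose to reach, as a shift and turn from the pose commanded when the call began, along the tool's axes at that moment; what a row does not reach only later rows make up. A row lasts 1/12 s, in which the tool goes at most 41.7 mm and 7.16 degrees, less where a joint would pass 70% of its speed; a pose out of reach is approached as far as the arm can. A call with a gripper value outside its range is refused whole. The fingers move at their own pace and stop on an object; "newtons" is the grip in N (left out, the last holds). Time passes only in rows, so rows that repeat a pose let the fingers close, or fill a call up. It gives the time, the measured TCP pose, the force, the opening and the grip force at its end, in the units of the state.
- robot.get_obs(): the state, without advancing time (a new reading comes with each control period).
- cams.grab_frame(name): name is "scene" or "top" or "wrist"; returns the picture (480x640x3 uint8, red, green, blue); there is no depth.
- cams.camera_params(name): a dict with "fx", "fy", "cx", "cy" (pixels), "D" ([k1, k2, p1, p2, k3] as OpenCV has them; the pictures are not rectified), "R" (3x3) and "t" (3): a world point X has camera coordinates R X + t; the wrist camera has in their place "mount" (4x4, takes a point from camera to tool coordinates, whose origin is the TCP and whose axes are the flange's). Camera axes: x right, y down, z forward; pixel columns grow to the right and rows downward; lengths in m; the calibration is good to about 2 mm. A picture is of the moment at which its call begins: read the wrist's pose just before it. camera_params takes no time and is no camera call.
- robot.close_job(): hands the job in; it is judged then, once.
The state is a dict: "time_s": time; "q": joint angles; "qd": joint speeds; "joint_efforts": joint torques, N m; "position": TCP position; "tcp_rot": TCP orientation; "contact_force": force on the tool from outside, world axes, zero at the start; "wrist_torque": the same for the moment, N m; "width": finger opening in m; "grasp_force": force on a finger pad.
Only numpy, scipy, OpenCV 4.12 (cv2) and the standard library are available. Lean on these libraries where they do the work, as an engineer would, in place of code of your own. Each camera call takes 0.05 s, during which the arm holds its last target. There are 200 camera calls.

## Working session

There is one attempt and no reset: what is moved stays moved. The work goes in short steps, Python scripts to look and compute and a tool call to move; the robot and the scene stay as the last step left them, time stands still between calls to the robot, and variables do not carry over. Pictures are saved under pics/ and viewed, at most 10 in all, crops included, and the job is handed in when it is done.

Besides the shell and the picture viewer there is one more tool, called after "Request:" as name(argument=value, ...) on one line, values as JSON. move_arm: Moves the arm, as the interface text tells. Its arguments: {"type":"object","properties":{"increments":{"type":"array"},"newtons":{"type":"number"}},"required":["increments"]}

```bash
mkdir -p pics; ls; python3 - <<'E'
from rig import robot, cams
import cv2, numpy as np
for n in ("top","scene"):
    cv2.imwrite(f"pics/{n}0.png", cams.grab_frame(n)[:,:,::-1]); p=cams.camera_params(n); print(n,{k:np.round(v,4).tolist() for k,v in p.items()})
o=robot.get_obs(); print(o, robot.grip_point_offset)
E
```

```text
pics
top {'fx': 467.1512, 'fy': 467.1512, 'cx': 317.5524, 'cy': 231.7828, 'D': [-0.1135, 0.0, 0.0, 0.0, 0.0], 'R': [[0.0092, -1.0, -0.0018], [-0.9991, -0.0091, -0.0423], [0.0423, 0.0021, -0.9991]], 't': [0.0276, 0.5082, 0.9299]}
scene {'fx': 441.3334, 'fy': 441.3334, 'cx': 316.7091, 'cy': 239.5116, 'D': [0.0385, 0.0, 0.0, 0.0, 0.0], 'R': [[0.8137, 0.5811, 0.0145], [0.4873, -0.6683, -0.562], [-0.3169, 0.4644, -0.827]], 't': [-0.4482, -0.1789, 0.9983]}
{'time_s': 0.1, 'q': array([-8.64416521e-01,  2.55700775e-01,  1.07157750e-01, -3.85830707e-04,
       -1.42392209e+00, -2.84609603e-01]), 'qd': array([ 0.00105952, -0.00135316,  0.00362856,  0.00315452, -0.00089203,
        0.0007925 ]), 'joint_efforts': array([-1.02128535e-03, -3.87605667e+01,  2.38473129e+01,  5.37773475e+00,
       -3.79282515e-03, -6.93623974e-06]), 'position': array([ 0.22502317, -0.50138444,  0.23049438]), 'tcp_rot': array([ 6.57432129e-01, -3.07156392e+00, -2.59071909e-03]), 'contact_force': array([ 0.54716644, -0.24163677, -0.06002494]), 'wrist_torque': array([ 0.03216483,  0.01624252, -0.01711221]), 'grasp_force': 0.0, 'width': 0.0852808211906485} 0.0187
```

View pics/top0.png

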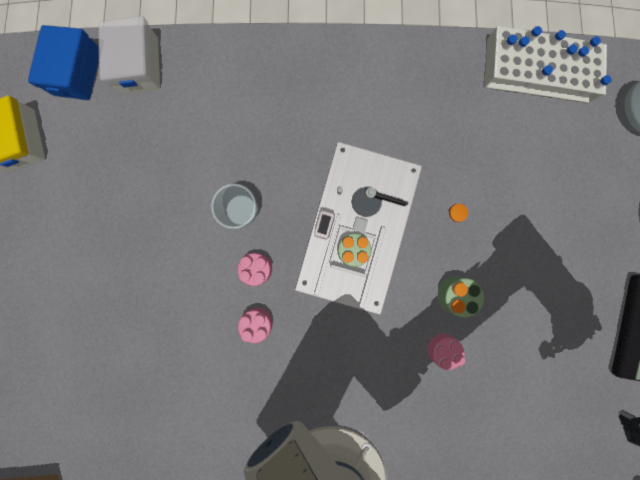

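View pics/scene0.png

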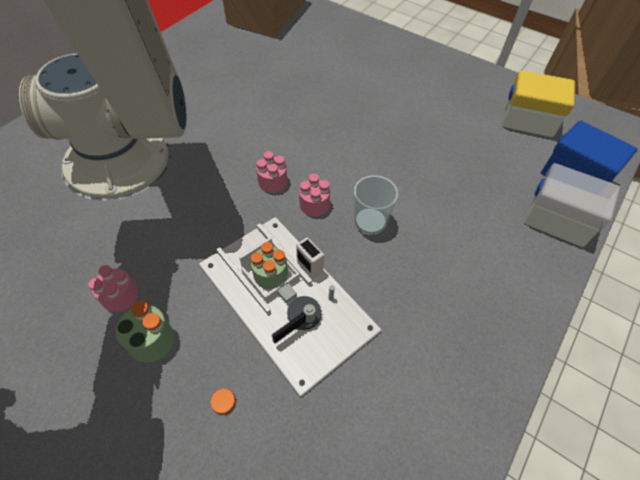

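The top view shows the plate with corners near (340,143), (421,166), (380,313) and (297,291). The hub is at about (371,192), the lever tip at (406,203) and the stop pin at (340,190). The cap is at (459,213), the spare block at (463,297) and the beaker at (235,206). The scene view agrees with this.

```bash
cat > h.py <<'E'
from rig import robot, cams
import cv2, numpy as np
def ray(n,uv):
    p=cams.camera_params(n); K=np.array([[p['fx'],0,p['cx']],[0,p['fy'],p['cy']],[0,0,1.]])
    x=cv2.undistortPoints(np.array(uv,float).reshape(-1,1,2),K,np.array(p['D']))[:,0]
    R=np.array(p['R']);d=np.c_[x,np.ones(len(x))]@R
    return -R.T@np.array(p['t']),d
def onplane(n,uv,z):
    c,d=ray(n,uv); return (c+d*((z-c[2])/d[:,2])[:,None])[:,:2]
def proj(n,X):
    p=cams.camera_params(n); K=np.array([[p['fx'],0,p['cx']],[0,p['fy'],p['cy']],[0,0,1.]])
    return cv2.projectPoints(np.array(X,float).reshape(-1,3),cv2.Rodrigues(np.array(p['R']))[0],np.array(p['t']),K,np.array(p['D']))[0][:,0]
E
python3 - <<'E'
from h import *
im=cv2.imread('pics/top0.png'); g=im.min(2)
m=((g>150)).astype(np.uint8); m[:120]=0; m[330:]=0; m[:,:280]=0; m[:,435:]=0
m=cv2.morphologyEx(m,cv2.MORPH_CLOSE,np.ones((5,5)))
c=max(cv2.findContours(m,cv2.RETR_EXTERNAL,cv2.CHAIN_APPROX_NONE)[0],key=cv2.contourArea)
w=onplane('top',c[:,0]+0.0,.012)
r=cv2.minAreaRect((w*1000).astype(np.float32)); print(r); b=cv2.boxPoints(r);print(b)
# scene-view check
hub=onplane('top',[[371.5,191.5]],.062);tip=onplane('top',[[406,203]],.062);pin=onplane('top',[[340,189.5]],.056)
print(hub,tip,pin)
ctr=np.array(r[0])/1000
# forward dir from long side
e=b[1]-b[0]; f=b[2]-b[1]; x=e if np.hypot(*e)>np.hypot(*f) else f; x=x/np.hypot(*x); x=x*np.sign(x[0])
y=np.array([-x[1],x[0]]); o=ctr+.0675*x
print('yaw',np.degrees(np.arctan2(x[1],x[0])),'origin',o)
for nm,p in (('hub',hub),('tip',tip),('pin',pin)):
    d=p[0]-o; print(nm,d@x,d@y)
P=lambda a,bb,z:[*(o+a*x+bb*y),z]
np.savez('fx.npz',o=o,x=x,y=y)
for nm,uv,z in (('beaker',(235,206),.05),('cap',(459,213),.013),('spare',(463,297),.065),('p1',(447,352),.05),('p2',(254,269),.05)):
    d=onplane('top',[uv],z)[0]; print(nm,d,(d-o)@x,(d-o)@y)
pts=[P(0,0,.062),P(-.01,.058,.056),P(-.085,.069,.079),P(-.159,0,.064),P(-.225,.09,.012),P(.09,-.09,.012),P(.09,.09,.012),P(-.225,-.09,.012)]
for n in('top','scene'):
    v=cv2.imread(f'pics/{n}0.png')
    v2=cv2.resize(v,None,fx=3,fy=3)
    for q in proj(n,pts): cv2.drawMarker(v2,tuple(int(3*t+1) for t in q),(255,0,255),0,14,1)
    u=proj(n,pts).mean(0)*3; s=v2[int(u[1])-300:int(u[1])+300,int(u[0])-390:int(u[0])+390]
    cv2.imwrite(f'pics/{n}_c.png',s)
E
```

```text
((517.9214477539062, -50.723236083984375), (179.08372497558594, 313.45489501953125), 74.47157287597656)
[[ 342.94308   -95.0381  ]
 [ 644.9562   -178.95514 ]
 [ 692.8998     -6.408371]
 [ 390.88672    77.50867 ]]
[[ 0.58392988 -0.07044317]] [[ 0.56255057 -0.13688016]] [[ 0.58794284 -0.0103237 ]]
yaw -15.528427 origin [ 0.58295755 -0.0687941 ]
hub 0.0013783223230084557 -0.0013285648964942616
tip -0.0014343165157469577 -0.07106404827061345
pin -0.010850171260368172 0.05767074049694292
beaker [0.5549395  0.19297123] -0.09707421403392819 0.24470941588155146
cap [ 0.54870513 -0.2549725 ] 0.01684088855734727 -0.18855240873945178
spare [ 0.38345794 -0.24694935] -0.1445223321087459 -0.22506151170124192
p1 [ 0.27516078 -0.22110091] -0.2557864538754265 -0.22914953047700443
p2 [0.43331235 0.1540969 ] -0.20385440636153473 0.17469249569778045
```

View pics/top_c.png

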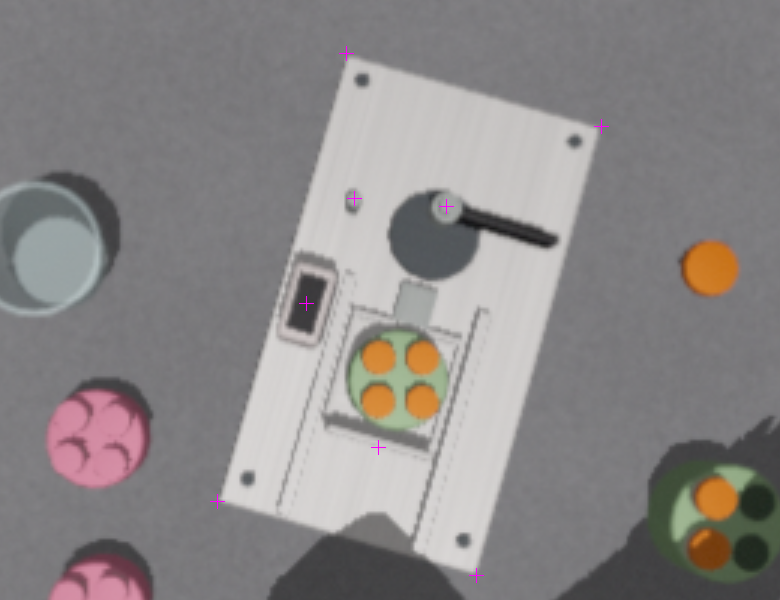

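View pics/scene_c.png

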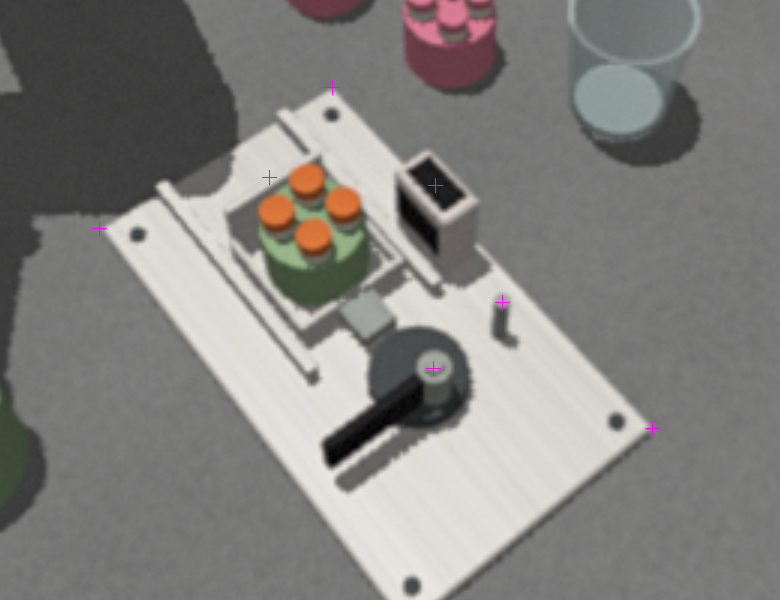

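The overlay of the computed fixture pose matches hub, pin, reader and plate corners to about 1–2 mm in both views. The lever is near q = 0, along -y. Next I add a planner helper that works out the tool increments.

```bash
cat >> h.py <<'E'
from scipy.spatial.transform import Rotation as Ro
F=np.load('fx.npz') if __import__('os').path.exists('fx.npz') else None
def state():
    o=robot.get_obs(); R=Ro.from_rotvec(o['tcp_rot']).as_matrix(); d=o['position'][:2]-F['o']
    yaw=np.degrees(np.arctan2(R[1,0],R[0,0]))
    print('t %.2f fix x %.1f y %.1f z %.1f mm yaw %.1f tilt %.4f'%(o['time_s'],d@F['x']*1e3,d@F['y']*1e3,o['position'][2]*1e3,yaw,R[2,2]),'q',np.round(o['q'],2),'w',round(o['width'],3),'f_fix',np.round([o['contact_force'][:2]@F['x'],o['contact_force'][:2]@F['y']],1))
    return o,R,yaw
def rows(targets,yawt=180-15.53):
    o,R,yaw=state(); dy=(-(yawt-yaw)+180)%360-180
    for x,y,z in targets:
        w=np.r_[F['o']+F['x']*x/1e3+F['y']*y/1e3,z/1e3]
        print((x,y,z),np.round(R.T@(w-o['position'])*100,2),'turn',round(dy,1))
E
python3 -c "
from h import *
rows([(-35,-55,230),(-35,-55,110)])"
```

```text
t 0.10 fix x -229.1 y -512.6 z 230.5 mm yaw -155.8 tilt -1.0000 q [-0.86  0.26  0.11 -0.   -1.42 -0.28] w 0.085 f_fix [ 0.6 -0.1]
(-35, -55, 230) [-44.16  22.82   0.08] turn 39.7
(-35, -55, 110) [-44.16  22.8   12.08] turn 39.7
```

Request:
move_arm(increments=[[0, -3.3, 1.7, 0, 5], [0, -6.6, 3.4, 0, 10], [0, -9.9, 5.1, 0, 15], [0, -13.2, 6.8, 0, 20], [0, -16.5, 8.5, 0, 25], [0, -19.8, 10.2, 0, 30], [0, -23.1, 11.9, 0, 35], [0, -26.4, 13.6, 0, 39.7]], newtons=30)

```text
time_s: 0.77
position: [0.4109, -0.2678, 0.2311]
tcp_rot: [-0.431, -3.111, -0.0]
contact_force: [0.6, -0.9, -0.1]
width: 0.0002
grasp_force: 0.0
```

```bash
python3 -c "
from h import *
rows([(-35,-55,230),(-35,-55,110)])"
```

```text
t 0.77 fix x -112.5 y -237.8 z 231.1 mm yaw 164.2 tilt -1.0000 q [-0.26  0.14 -0.04 -0.   -1.39 -1.59] w 0.0 f_fix [ 0.8 -0.6]
(-35, -55, 230) [-7.67 18.31  0.11] turn -0.2
(-35, -55, 110) [-7.67 18.31 12.11] turn -0.2
```

Request:
move_arm(increments=[[0, -1.3, 3, 0, 0], [0, -2.6, 6, 0, 0], [0, -3.9, 9, 2, 0], [0, -5.2, 12.2, 5, 0], [0, -6.4, 15.2, 8, 0], [0, -7.6, 18.3, 11, 0], [0, -7.6, 18.3, 12, 0], [0, -7.6, 18.3, 12, 0]])

```text
time_s: 1.43
position: [0.5306, -0.1115, 0.1063]
tcp_rot: [-0.42, -3.104, 0.0]
contact_force: [-1.4, 0.5, -0.1]
width: -0.0002
grasp_force: 0.0
```

```bash
python3 - <<'E'
from h import *
rows([(-35,-55,40),(-25,-55,40)])
im=cams.grab_frame('scene')[:,:,::-1]
cv2.imwrite('pics/s1.png',cv2.resize(im[170:410,150:450],None,fx=2.5,fy=2.5))
E
```

```text
t 1.43 fix x -39.0 y -55.2 z 106.3 mm yaw 164.6 tilt -1.0000 q [ 0.08  0.32 -0.13 -0.   -1.13 -1.92] w -0.0 f_fix [-1.5  0.1]
(-35, -55, 40) [-0.46  0.03  6.63] turn 0.1
(-25, -55, 40) [-1.46  0.02  6.62] turn 0.1
```

View pics/s1.png

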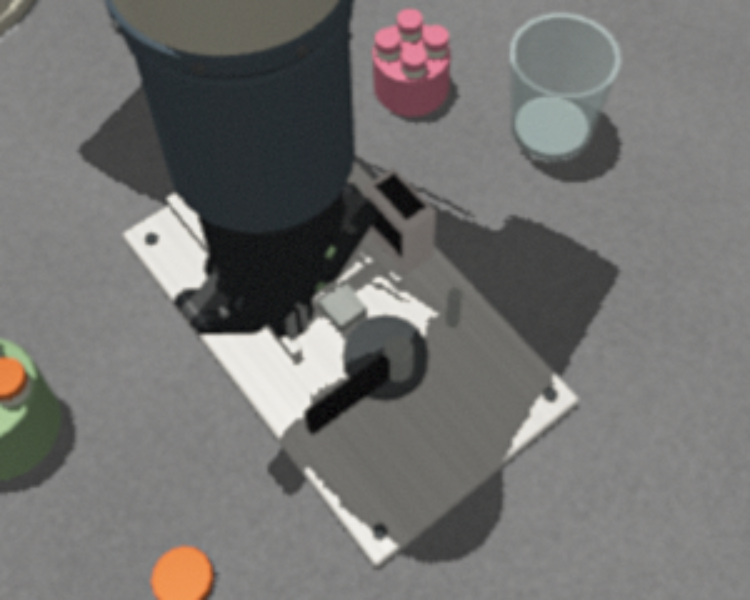

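The gripper is shut, with its tip near (300,320) beside the lever and between the rail end and the cam. It can descend clear of both.

Request:
move_arm(increments=[[0, -0.4, 0, 1.5, 0], [0, -0.4, 0, 3, 0], [0, -0.4, 0, 4.5, 0], [0, -0.4, 0, 6, 0], [0, -0.4, 0, 6.6, 0], [0, -0.7, 0, 6.6, 0], [0, -1, 0, 6.6, 0], [0, -1, 0, 6.6, 0]])

```text
time_s: 2.15
position: [0.5439, -0.1169, 0.0469]
tcp_rot: [0.424, 3.11, -0.0]
contact_force: [0.7, -0.4, -0.5]
width: 0.0001
grasp_force: 0.0
```

```bash
cat > path.py <<'E'
from h import *
import sys
a,b,rc=map(float,sys.argv[1:4]); off=float(sys.argv[4]) if len(sys.argv)>4 else 0
T=[]
for d in np.linspace(a,b,8):
    q=np.radians(d); h=4+11*abs(np.cos(q))+14.5*abs(np.sin(q))+off
    T.append((round(rc*np.sin(q)-h*np.cos(q)+.0,1),round(-rc*np.cos(q)-h*np.sin(q),1),42))
rows(T)
E
python3 path.py 0 45 52
```

```text
t 2.15 fix x -24.8 y -56.8 z 46.9 mm yaw 164.5 tilt -1.0000 q [ 0.07  0.39 -0.19  0.   -0.98 -1.91] w 0.0 f_fix [ 0.8 -0.2]
(np.float64(-15.0), np.float64(-52.0), 42) [-0.98  0.48  0.49] turn -0.0
(np.float64(-10.6), np.float64(-53.5), 42) [-1.42  0.33  0.49] turn -0.0
(np.float64(-5.9), np.float64(-54.7), 42) [-1.89  0.21  0.5 ] turn -0.0
(np.float64(-0.9), np.float64(-55.4), 42) [-2.39  0.14  0.5 ] turn -0.0
(np.float64(4.4), np.float64(-55.6), 42) [-2.92  0.12  0.5 ] turn -0.0
(np.float64(9.9), np.float64(-55.2), 42) [-3.47  0.16  0.5 ] turn -0.0
(np.float64(15.5), np.float64(-54.1), 42) [-4.03  0.27  0.5 ] turn -0.0
(np.float64(21.2), np.float64(-52.3), 42) [-4.6   0.45  0.5 ] turn -0.0
```

Request:
move_arm(increments=[[0, -0.5, 0.4, 0.4, 0], [0, -1, 0.4, 0.4, 0], [0, -1.4, 0.3, 0.4, 0], [0, -1.9, 0.2, 0.4, 0], [0, -2.4, 0.1, 0.4, 0], [0, -2.9, 0.1, 0.4, 0], [0, -3.5, 0.2, 0.4, 0], [0, -3.5, 0.2, 0.4, 0]])

```text
time_s: 2.82
position: [0.576, -0.1237, 0.0405]
tcp_rot: [-0.424, -3.11, 0.0]
contact_force: [-2.5, 0.9, -0.2]
width: -0.0002
grasp_force: 1.3
```

```bash
python3 path.py 40 75 52
```

```text
t 2.82 fix x 8.0 y -54.8 z 40.5 mm yaw 164.5 tilt -1.0000 q [ 0.05  0.46 -0.1  -0.   -1.01 -1.9 ] w -0.0 f_fix [-2.6  0.2]
(np.float64(16.8), np.float64(-53.8), 42) [-0.88  0.1  -0.15] turn -0.0
(np.float64(21.2), np.float64(-52.3), 42) [-1.32  0.25 -0.15] turn -0.0
(np.float64(25.6), np.float64(-50.4), 42) [-1.76  0.44 -0.15] turn -0.0
(np.float64(29.9), np.float64(-48.0), 42) [-2.19  0.68 -0.15] turn -0.0
(np.float64(34.0), np.float64(-45.1), 42) [-2.6   0.97 -0.16] turn -0.0
(np.float64(37.9), np.float64(-41.7), 42) [-2.99  1.31 -0.16] turn -0.0
(np.float64(41.5), np.float64(-37.9), 42) [-3.35  1.69 -0.16] turn -0.0
(np.float64(44.8), np.float64(-33.6), 42) [-3.68  2.12 -0.16] turn -0.0
```

Request:
move_arm(increments=[[0, -0.6, 0, 0, 0], [0, -1.1, 0.2, 0, 0], [0, -1.6, 0.4, 0, 0], [0, -2.1, 0.7, 0, 0], [0, -2.6, 1, 0, 0], [0, -3, 1.3, 0, 0], [0, -3.3, 1.7, 0, 0], [0, -3.6, 2.1, 0, 0]])

```text
time_s: 3.48
position: [0.6152, -0.1139, 0.0406]
tcp_rot: [-0.425, -3.109, 0.002]
contact_force: [-5.2, -1.6, 0.6]
width: 0.0003
grasp_force: 2.2
```

```bash
python3 path.py 75 115 52
```

```text
t 3.48 fix x 43.1 y -34.8 z 40.6 mm yaw 164.4 tilt -1.0000 q [ 0.07  0.52  0.01  0.   -1.06 -1.91] w 0.0 f_fix [-4.6 -2.9]
(np.float64(44.8), np.float64(-33.6), 42) [-0.17  0.12 -0.14] turn -0.0
(np.float64(48.1), np.float64(-28.2), 42) [-0.5   0.66 -0.15] turn -0.0
(np.float64(50.7), np.float64(-22.4), 42) [-0.76  1.24 -0.15] turn -0.0
(np.float64(52.7), np.float64(-16.9), 42) [-0.96  1.79 -0.15] turn -0.0
(np.float64(54.2), np.float64(-12.6), 42) [-1.11  2.22 -0.15] turn -0.0
(np.float64(55.4), np.float64(-7.9), 42) [-1.23  2.69 -0.15] turn -0.0
(np.float64(56.1), np.float64(-2.9), 42) [-1.29  3.19 -0.15] turn -0.0
(np.float64(56.3), np.float64(2.2), 42) [-1.31  3.7  -0.15] turn -0.0
```

```bash
python3 - <<'E'
from h import *
im=cams.grab_frame('scene')[:,:,::-1]
cv2.imwrite('pics/s2.png',cv2.resize(im[200:400,180:430],None,fx=3,fy=3))
E
```

```text
(no output)
```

View pics/s2.png

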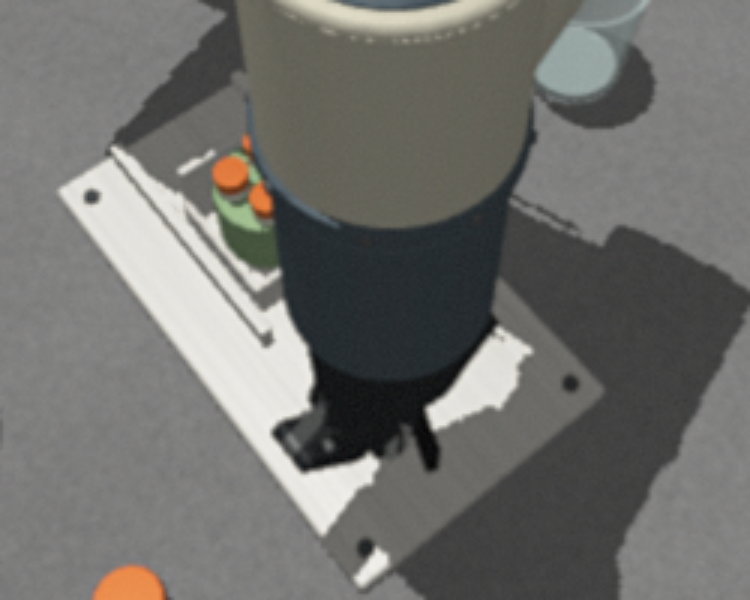

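The lever end is at (430,460), swung toward the far (+x) side ahead of the fingers, as planned. I continue the arc.

Request:
move_arm(increments=[[0, -0.3, 0.4, 0, 0], [0, -0.6, 0.8, 0, 0], [0, -0.8, 1.3, 0, 0], [0, -1, 1.8, 0, 0], [0, -1.1, 2.2, 0, 0], [0, -1.2, 2.7, 0, 0], [0, -1.3, 3.2, 0, 0], [0, -1.3, 3.7, 0, 0]])

```text
time_s: 4.2
position: [0.6393, -0.0817, 0.0412]
tcp_rot: [-0.425, -3.113, 0.002]
contact_force: [-3.1, -3.8, -0.8]
width: 0.0003
grasp_force: 2.2
```

```bash
python3 path.py 115 150 52
```

```text
t 4.20 fix x 57.8 y 2.6 z 41.2 mm yaw 164.5 tilt -1.0000 q [ 0.12  0.55  0.06  0.   -1.08 -1.96] w 0.0 f_fix [-2.  -4.5]
(np.float64(56.3), np.float64(2.2), 42) [ 0.15 -0.04 -0.08] turn -0.0
(np.float64(56.1), np.float64(6.9), 42) [ 0.17  0.43 -0.08] turn -0.0
(np.float64(55.3), np.float64(11.7), 42) [ 0.25  0.91 -0.08] turn -0.0
(np.float64(54.1), np.float64(16.4), 42) [ 0.37  1.38 -0.08] turn -0.0
(np.float64(52.3), np.float64(21.2), 42) [ 0.55  1.86 -0.08] turn -0.0
(np.float64(50.1), np.float64(25.9), 42) [ 0.77  2.33 -0.08] turn -0.0
(np.float64(47.3), np.float64(30.4), 42) [ 1.05  2.78 -0.08] turn -0.0
(np.float64(44.0), np.float64(34.6), 42) [ 1.38  3.2  -0.08] turn -0.0
```

Request:
move_arm(increments=[[0, 0.1, 0.4, 0, 0], [0, 0.2, 0.9, 0, 0], [0, 0.4, 1.4, 0, 0], [0, 0.5, 1.9, 0, 0], [0, 0.8, 2.3, 0, 0], [0, 1, 2.8, 0, 0], [0, 1.4, 3.2, 0, 0], [0, 1.4, 3.2, 0, 0]])

```text
time_s: 4.87
position: [0.6347, -0.0455, 0.0417]
tcp_rot: [0.423, 3.111, 0.001]
contact_force: [0.7, -2.7, -0.7]
width: 0.0003
grasp_force: 0.9
```

```bash
python3 path.py 150 178 52
```

```text
t 4.87 fix x 43.7 y 36.3 z 41.7 mm yaw 164.5 tilt -1.0000 q [ 0.17  0.53  0.03 -0.   -1.07 -2.01] w 0.0 f_fix [ 1.4 -2.5]
(np.float64(44.0), np.float64(34.6), 42) [-0.03 -0.17 -0.03] turn 0.0
(np.float64(41.0), np.float64(37.9), 42) [ 0.26  0.16 -0.03] turn 0.0
(np.float64(37.7), np.float64(40.9), 42) [ 0.59  0.46 -0.03] turn 0.0
(np.float64(34.1), np.float64(43.6), 42) [ 0.95  0.73 -0.03] turn 0.0
(np.float64(30.2), np.float64(46.1), 42) [ 1.34  0.98 -0.03] turn 0.0
(np.float64(26.1), np.float64(48.2), 42) [ 1.75  1.19 -0.03] turn 0.0
(np.float64(21.8), np.float64(50.0), 42) [ 2.18  1.37 -0.03] turn 0.0
(np.float64(17.3), np.float64(51.4), 42) [ 2.63  1.51 -0.03] turn 0.0
```

Request:
move_arm(increments=[[0, 0.4, 0.2, 0, 0], [0, 0.7, 0.5, 0, 0], [0, 1.1, 0.8, 0, 0], [0, 1.5, 1, 0, 0], [0, 1.9, 1.2, 0, 0], [0, 2.3, 1.4, 0, 0], [0, 2.6, 1.5, 0, 0], [0, 2.6, 1.5, 0, 0]])

```text
time_s: 5.53
position: [0.6132, -0.0244, 0.0416]
tcp_rot: [0.424, 3.112, 0.001]
contact_force: [2.0, -2.4, 0.2]
width: 0.0003
grasp_force: 0.9
```

```bash
python3 path.py 170 180 52
```

```text
t 5.53 fix x 17.3 y 50.8 z 41.6 mm yaw 164.5 tilt -1.0000 q [ 0.21  0.5  -0.03 -0.   -1.04 -2.06] w 0.0 f_fix [ 2.6 -1.8]
(np.float64(26.1), np.float64(48.2), 42) [-0.88 -0.26 -0.04] turn 0.0
(np.float64(24.6), np.float64(48.9), 42) [-0.73 -0.19 -0.04] turn 0.0
(np.float64(23.1), np.float64(49.5), 42) [-0.58 -0.13 -0.04] turn 0.0
(np.float64(21.5), np.float64(50.1), 42) [-0.42 -0.07 -0.04] turn 0.0
(np.float64(19.9), np.float64(50.7), 42) [-0.26 -0.01 -0.04] turn 0.0
(np.float64(18.3), np.float64(51.2), 42) [-0.1   0.04 -0.04] turn 0.0
(np.float64(16.6), np.float64(51.6), 42) [ 0.07  0.08 -0.04] turn 0.0
(np.float64(15.0), np.float64(52.0), 42) [ 0.23  0.12 -0.04] turn 0.0
```

Request:
move_arm(increments=[[0, 0.1, 0, 0, 0], [0, 0.2, 0, 0, 0], [0, 0.3, 0, 0, 0], [0, 0.4, 0, 0, 0], [0, 0.4, 0, 0, 0], [0, 0.5, 0, 0, 0], [0, 0.5, 0, 0, 0], [0, 0.5, 0, 0, 0]])

```text
time_s: 6.2
position: [0.61, -0.0233, 0.0417]
tcp_rot: [0.424, 3.11, 0.001]
contact_force: [6.8, -0.1, -0.5]
width: 0.0002
grasp_force: 3.4
```

```bash
python3 path.py 180 180 52
```

```text
t 6.20 fix x 13.9 y 51.1 z 41.7 mm yaw 164.5 tilt -1.0000 q [ 0.22  0.49 -0.05  0.   -1.03 -2.06] w 0.0 f_fix [6.6 1.8]
(np.float64(15.0), np.float64(52.0), 42) [-0.11  0.09 -0.03] turn 0.0
(np.float64(15.0), np.float64(52.0), 42) [-0.11  0.09 -0.03] turn 0.0
(np.float64(15.0), np.float64(52.0), 42) [-0.11  0.09 -0.03] turn 0.0
(np.float64(15.0), np.float64(52.0), 42) [-0.11  0.09 -0.03] turn 0.0
(np.float64(15.0), np.float64(52.0), 42) [-0.11  0.09 -0.03] turn 0.0
(np.float64(15.0), np.float64(52.0), 42) [-0.11  0.09 -0.03] turn 0.0
(np.float64(15.0), np.float64(52.0), 42) [-0.11  0.09 -0.03] turn 0.0
(np.float64(15.0), np.float64(52.0), 42) [-0.11  0.09 -0.03] turn 0.0
```

Request:
move_arm(increments=[[0, 0.1, 0, 0, 0], [0, 0.2, 0, 0, 0], [0, 0.3, 0, 0, 0], [0, 0.4, 0, 0, 0], [0, 0.4, 0, 0, 0], [0, 0.4, 0, 0, 0], [0, 0.4, 0, 0, 0], [0, 0.4, 0, 0, 0]])

```text
time_s: 6.87
position: [0.6098, -0.0232, 0.0419]
tcp_rot: [0.422, 3.103, 0.001]
contact_force: [18.5, -4.8, -11.1]
width: 0.0003
grasp_force: 9.7
```

```bash
python3 path.py 180 180 52|head -1
```

```text
t 6.87 fix x 13.7 y 51.1 z 41.9 mm yaw 164.5 tilt -0.9999 q [ 0.22  0.48 -0.05  0.   -1.02 -2.06] w 0.0 f_fix [19.1  0.4]
```

At the hard stop: the force rises with no further motion. I back off and rise, then go round behind the carriage.

Request:
move_arm(increments=[[0, -1.2, 0, 0, 0], [0, -2.4, 0, 0, 0], [0, -2.4, 0, -2, 0], [0, -2.4, 0, -5, 0], [0, -2.4, 0, -8, 0], [0, -2, -0.5, -11, 0], [0, -1, -1, -12, 0], [0, 2, -2, -12, 0]])

```text
time_s: 7.53
position: [0.5818, -0.0364, 0.1632]
tcp_rot: [0.424, 3.11, 0.001]
contact_force: [0.2, 0.3, -0.6]
width: 0.0001
grasp_force: 0.0
```

```bash
python3 -c "
from h import *
rows([(-200,0,162),(-200,0,42)])"
```

```text
t 7.53 fix x -9.7 y 30.9 z 163.2 mm yaw 164.5 tilt -1.0000 q [ 0.21  0.35  0.06  0.   -1.28 -2.05] w 0.0 f_fix [0.1 0.3]
(-200, 0, 162) [19.03 -3.09  0.06] turn -0.0
(-200, 0, 42) [19.06 -3.1  12.06] turn -0.0
```

Request:
move_arm(increments=[[0, 2.5, -0.5, 0, 0], [0, 5.5, -1, 0, 0], [0, 8.5, -1.5, 0, 0], [0, 11.5, -2, 0, 0], [0, 14.5, -2.5, 0, 0], [0, 17, -3.1, 0, 0], [0, 19, -3.1, 0, 0], [0, 19, -3.1, 0, 0]])

```text
time_s: 8.2
position: [0.3839, -0.0155, 0.1607]
tcp_rot: [-0.424, -3.109, -0.001]
contact_force: [-0.2, -0.6, -0.1]
width: -0.0003
grasp_force: 0.0
```

```bash
python3 - <<'E'
from h import *
rows([(-200,0,42)])
im=cams.grab_frame('scene')[:,:,::-1]
cv2.imwrite('pics/s3.png',cv2.resize(im[200:400,180:430],None,fx=3,fy=3))
E
```

```text
t 8.20 fix x -206.1 y -2.0 z 160.7 mm yaw 164.5 tilt -1.0000 q [ 0.37 -0.04 -0.41 -0.   -1.2  -2.21] w -0.0 f_fix [-0.  -0.6]
(-200, 0, 42) [-0.65  0.2  11.86] turn 0.0
```

View pics/s3.png

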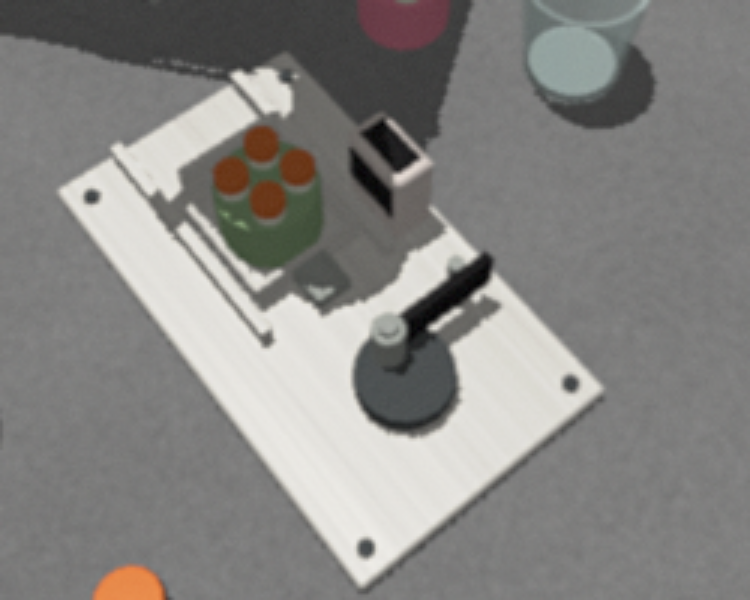

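The lever, from (400,325) to (490,260), lies against the pin, and the disc's high side faces away from the carriage. The carriage is still back. I descend behind it.

Request:
move_arm(increments=[[0, 0, 0.1, 2, 0], [0, 0, 0.1, 4, 0], [0, 0, 0.1, 6, 0], [0, 0, 0.1, 8, 0], [0, 0, 0.1, 10, 0], [0, 0, 0.1, 11.4, 0], [0, 0, 0.1, 11.8, 0], [0, 0, 0.1, 11.8, 0]])

```text
time_s: 8.92
position: [0.3879, -0.015, 0.0421]
tcp_rot: [-0.425, -3.109, 0.003]
contact_force: [0.0, 0.5, 0.2]
width: -0.0001
grasp_force: 0.0
```

```bash
python3 -c "
from h import *
rows([(-170,0,42),(-134,0,42)])"
```

```text
t 8.92 fix x -202.4 y -0.4 z 42.1 mm yaw 164.4 tilt -1.0000 q [ 0.37  0.1  -0.61 -0.   -0.86 -2.21] w -0.0 f_fix [-0.1  0.5]
(-170, 0, 42) [-3.24  0.04  0.  ] turn -0.0
(-134, 0, 42) [-6.84  0.04 -0.01] turn -0.0
```

Request:
move_arm(increments=[[0, -1, 0, 0, 0], [0, -2, 0, 0, 0], [0, -2.6, 0, 0, 0], [0, -3, 0, 0, 0], [0, -3.3, 0, 0, 0], [0, -3.6, 0, 0, 0], [0, -3.9, 0, 0, 0], [0, -4.2, 0, 0, 0]])

```text
time_s: 9.58
position: [0.4292, -0.0259, 0.0433]
tcp_rot: [-0.425, -3.112, 0.0]
contact_force: [-2.7, 1.5, 1.9]
width: 0.0
grasp_force: 1.3
```

```bash
python3 -c "
from h import *
rows([(-134,0,42)])"
```

```text
t 9.58 fix x -159.6 y 0.2 z 43.3 mm yaw 164.5 tilt -1.0000 q [ 0.31  0.18 -0.51 -0.   -0.88 -2.15] w 0.0 f_fix [-3.   0.7]
(-134, 0, 42) [-2.56 -0.02  0.12] turn -0.0
```

Contact, at 3 N. I keep pushing gently.

Request:
move_arm(increments=[[0, -0.3, 0, 0, 0], [0, -0.6, 0, 0, 0], [0, -0.9, 0, 0, 0], [0, -1.2, 0, 0, 0], [0, -1.5, 0, 0, 0], [0, -1.8, 0, 0, 0], [0, -2.1, 0, 0, 0], [0, -2.3, 0, 0, 0]])

```text
time_s: 10.25
position: [0.4518, -0.0321, 0.0433]
tcp_rot: [-0.425, -3.113, 0.0]
contact_force: [-2.6, -0.1, 1.4]
width: 0.0003
grasp_force: 1.3
```

Request:
move_arm(increments=[[0, -0.1, 0, 0, 0], [0, -0.2, 0, 0, 0], [0, -0.3, 0, 0, 0], [0, -0.4, 0, 0, 0], [0, -0.4, 0, 0, 0], [0, -0.4, 0, 0, 0], [0, -0.4, 0, 0, 0], [0, -0.4, 0, 0, 0]])

```text
time_s: 10.92
position: [0.4531, -0.0327, 0.0428]
tcp_rot: [-0.425, -3.109, -0.0]
contact_force: [-8.5, 4.6, 6.1]
width: -0.0
grasp_force: 4.8
```

```bash
python3 -c "
from h import *
rows([(-134,0,42)])"
```

```text
t 10.92 fix x -134.7 y -0.0 z 42.8 mm yaw 164.4 tilt -1.0000 q [ 0.27  0.23 -0.45 -0.   -0.9  -2.11] w -0.0 f_fix [-9.4  2.2]
(-134, 0, 42) [-0.07  0.    0.08] turn -0.0
```

Request:
move_arm(increments=[[0, -0.1, 0, 0, 0], [0, -0.2, 0, 0, 0], [0, -0.3, 0, 0, 0], [0, -0.4, 0, 0, 0], [0, -0.4, 0, 0, 0], [0, -0.4, 0, 0, 0], [0, -0.4, 0, 0, 0], [0, -0.4, 0, 0, 0]])

```text
time_s: 11.58
position: [0.4531, -0.0334, 0.0419]
tcp_rot: [-0.426, -3.101, 0.0]
contact_force: [-18.1, 10.4, 13.4]
width: 0.0001
grasp_force: 10.7
```

```bash
python3 -c "
from h import *
rows([(-134,0,42)])"
```

```text
t 11.58 fix x -134.6 y -0.6 z 41.9 mm yaw 164.4 tilt -0.9999 q [ 0.27  0.23 -0.44 -0.01 -0.91 -2.11] w 0.0 f_fix [-20.2   5.2]
(-134, 0, 42) [-0.06  0.06 -0.01] turn -0.1
```

Hard stop: the carriage is home. I retreat and check.

Request:
move_arm(increments=[[0, 1, 0, 0, 0], [0, 2.5, 0, 0, 0], [0, 4, 0, 0, 0], [0, 5, 0, -1, 0], [0, 5, 0, -4, 0], [0, 6, 0, -8, 0], [0, 7, 0, -11, 0], [0, 7, 0, -11, 0]])

```text
time_s: 12.25
position: [0.3953, -0.0146, 0.1599]
tcp_rot: [0.42, 3.1, 0.006]
contact_force: [0.6, -0.0, -0.2]
width: 0.0001
grasp_force: 0.0
```

```bash
python3 - <<'E'
from h import *
state()
im=cams.grab_frame('scene')[:,:,::-1]
cv2.imwrite('pics/s4.png',cv2.resize(im[130:430,60:460],None,fx=2,fy=2))
E
```

```text
t 12.25 fix x -195.3 y 1.9 z 159.9 mm yaw 164.6 tilt -0.9999 q [ 0.37 -0.03 -0.4   0.   -1.18 -2.21] w 0.0 f_fix [0.6 0.1]
```

View pics/s4.png

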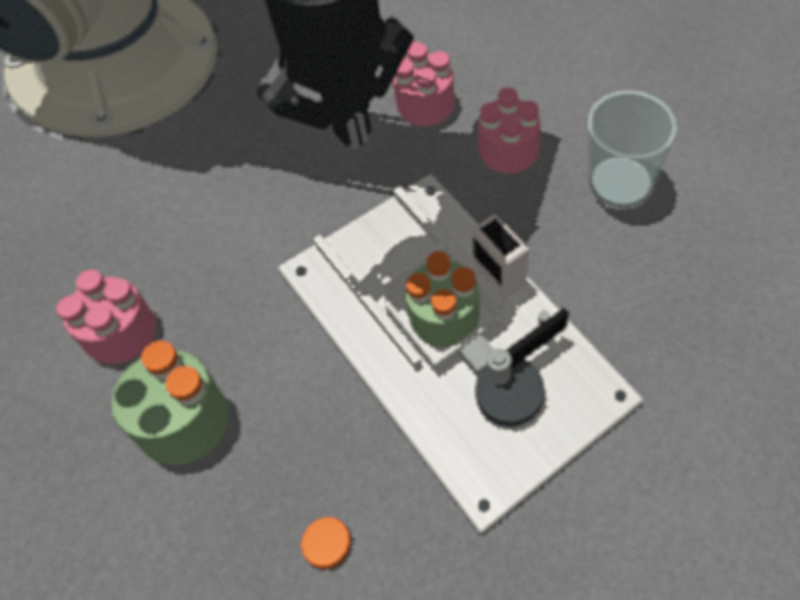

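The nose rests on the cam at about (485,360), and the lever is at its pin (545,320). The tube block stands upright beside the reader, and the bystanders have not moved.

```bash
python3 -c "
from rig import robot
print(robot.close_job())"
```

```text
the job is handed in; nothing more can be done
None
```

The cam lever is at its stop and the carriage is home against the cam's low point. The tube block is upright, the bystanders look unmoved in the last picture, and the job was handed in at about 12 s; no verdict was returned.

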